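Set the carton guide to the gauge mark with its thumbwheel

ROBOT

A 6-joint arm with a two-finger parallel gripper is mounted at the origin on the work surface. World frame = base frame: x ahead of the robot, y to its left, z up, the work surface at z = 0. Lengths are in m, angles in rad, forces in N, time in s.
With the tool pointing down it reaches from about 0.35 to 0.85 m from the base axis. Payload 8.1 kg.
Tool frame: the origin (TCP) lies between the finger pads; the fingertips stand manip.tip_extent ahead of it and the grasp point (between the pads) lies 3 mm ahead of it (manip.tip_extent is the distance from the TCP to the fingertips, in m); z points along the fingers, y is the direction in which the jaws open and shut (so a half turn about z gives the same grasp; the last joint's range is limited). The gripper opens to 93 mm and grips with 3 to 60 N. Pads are 15 mm wide; open, the fingers measure 128 mm over their backs; the gripper's body (75 mm by 188 mm) begins 65 mm behind the grasp point.
Start: joints at [1.037, 0.13, 1.488, -0, 1.523, -0.085], TCP at [0.26, 0.541, 0.241] pointing down, gripper open.
Joint ranges: [-2.96, 2.96], [-0.89, 2.26], [0.02, 2.5], [-1.34, 4.48], [0, 2.73], [-2.66, 2.66]. Speed limits (rad/s): [2.39, 2.39, 2.79, 3.14, 3.14, 3.14].

INTERFACE

Orientations are given as a unit quaternion [x, y, z, w].
In Python, from plant import manip gives the robot as it stands. The module is installed in compiled form; this text tells all that it offers.
- The arm moves only by the shell command python3 -m pendant 'ROWS' [FORCE]. ROWS is a JSON object of lists of equal length, an entry for each row: "linear": the shift along the tool's x, y, z as a fraction of full scale, a list of three; "rot": the turn, a rotation vector about the tool's x, y, z as a fraction of full scale, a list of three; "fingers": the gripper's target within -1 to 1 (fully open at 1, half-way at 0, shut at -1). A call has exactly 5 rows; each row shifts and turns the commanded pose from where the row before left it, along the tool's axes as they then stand; what a row does not reach is not made up. Full scale, the value 1, is 200 mm for a shift and 2 pi rad for a turn. A row lasts 1/10 s, in which the tool goes at most 50 mm and 8.59 degrees, less where a joint would pass 70% of its speed; a pose out of reach is approached as far as the arm can. A call with a number of a shift or a turn outside -1 to 1 is refused whole. A call with a gripper value outside its range is refused whole. The fingers move at their own pace and stop on an object; FORCE is the grip in N (left out, the last holds). Time passes only in rows, so rows that do not move let the fingers close, or fill a call up. It gives the time, the measured TCP pose, the force and the opening at its end, in the units of the state.
- manip.get_state(): the state, without advancing time (a new reading comes with each control period).
- manip.get_image(name): name is "scene" or "side" or "wrist"; returns the picture (400x640x3 uint8, red, green, blue); there is no depth.
- manip.get_calibration(name): a dict with "fx", "fy", "cx", "cy" (pixels), "k1" (the pictures are not rectified: a ray, as slopes to the right and down, at radius r is drawn at 1 + k1 r^2 times it, then the intrinsics apply), "T" (4x4, takes a point from camera to world coordinates). Camera axes: x right, y down, z forward; pixel columns grow to the right and rows downward; lengths in m; the calibration is good to about 2 mm. A picture is of the moment at which its call begins: read the wrist's pose just before it. get_calibration takes no time and is no camera call; for the wrist camera it gives the pose at the moment of the call.
- manip.close_job(): hands the job in, once; it reports no verdict.
The state is a dict: "t": time; "q": joint angles; "qvel": joint speeds; "effort": joint torques, N m; "position": TCP position; "tcp_rot": TCP orientation; "wrist_force": force on the tool from outside, world axes, zero at the start; "moment": the same for the moment, N m; "opening": finger opening in m.
Only numpy, scipy, OpenCV 4.12 (cv2) and the standard library are available. Lean on these libraries where they do the work, as an engineer would, in place of code of your own. Each camera call takes 0.05 s, during which the arm holds its last target. There are 200 camera calls.

TASK

Set the carton-width jig: with a fingertip on top of the knurled thumbwheel, roll it to close the sliding guide until the guide's pointer stands exactly opposite the blade of the gauge tab, then take the hand away. Move the guide only by its wheel, not by pushing it, leave the gauge tab where it is set, and do not lift the carton or take it out from between the fences. Leave everything else on the bench where it is.

Things in the scene. Friction and masses are not known exactly. Their poses are not given: they have to be found in the camera images.
- jig: Carton-width jig, fixed: plywood board 330 (x = -180 to +150) x 480 (y) x 15 mm; origin: on the bench at its middle; z up, y points from the fixed fence towards the thumbwheel. Aluminium fixed fence, 65 mm above the bench, inner face at y = -150 mm. The wheel stands at x = 0, y = +130 mm between two steel cheeks (x = +-23 to +-31, y = 85 to 175 mm) that rise to 75 mm above the bench.
- guide: Sliding guide: aluminium fence 150 (x) x 14 (y) x 51 mm high on the board, parallel to the fixed fence, driven by the wheel through a rack bar. Origin: bottom of the fence, mid-plane of its thickness; axes parallel to the jig's. Its mid-plane starts at jig y = +7 mm and can close by 62 mm towards jig -y. Do not push it.
- wheel: Knurled steel thumbwheel, 80 mm diameter over its 48 fine ridges, 36 mm wide, level axle along jig x. Origin: on the axle, 60 mm above the bench. Dragging its top towards jig -y (towards the guide) closes the guide 12 mm per radian, 0.30 mm per mm rolled at the rim; dragging back opens it. It turns at about 1 N at the rim and stays where it is left.
- wheel_top (a point): Top of the wheel, 100 mm above the bench, 25 mm clear of the cheeks (a fixed point of the jig; axes as the jig). The wheel does not give when pressed; press it with 3 to 15 N while dragging and it follows the fingertips by friction. The flat ends of closed fingers, drawn level across the top by 20 mm to either side, roll it all the way.
- pointer (a point): Tip of the guide's pointer, a steel finger on the guide's +x end, 4 mm wide at its tip; this point is on its top edge, at jig x = +104 mm, 50 mm above the bench. It moves with the guide. Axes parallel to the jig's.
- gauge_mark (a point): Tip of the gauge tab's blade (4 mm wide, top edge, 50 mm above the bench, pointing to jig -x). The tab is a dark steel block, 28 x 18 x 16 mm, on the graduated aluminium rail at the jig's +x side. It starts 20 to 50 mm from the pointer, towards jig -y. The guide is set when pointer and blade have the same jig y, tip facing tip, 4 mm apart in x. Axes parallel to the jig's.
- carton_center (a point): Centre of a closed cardboard carton, 100 (x) x 84 (y) x 50 mm high, lying loose on the board between the two fences. The guide may nudge it as it closes; it always fits.
- tape_roll: roll of packing tape lying flat, 90 mm across, 40 mm high, on the jig's board; origin at the centre of its underside; leave alone
- pen: black marker pen, 14 mm thick, 120 mm long, lying on the jig's board; origin at the centre of its underside; leave alone
- small_carton: closed cardboard carton 70 x 90 x 60 mm high standing beside the jig; origin under its centre; leave alone
- scanner: hand scanner lying down, about 195 x 50 x 35 mm; origin on its underside; leave alone
- label_roll: roll of blank paper labels standing on its end, 76 mm across, 50 mm high; origin under its centre; leave alone
- stapler: desk stapler, about 130 x 35 x 42 mm; origin under its centre; leave alone
There are look-alikes about, which are no part of the job. What is shaped like the part that bears carton_center but purple is not meant.

How it is judged:
On the way:
1. with a finger on the wheel, the guide has been closed to within 12 mm of the mark (contact force between the fingers and wheel above 0.5 N and y of pointer in the frame of gauge_mark below 0.012 m), for 0.05 s.
At the end, for the whole second after the job is handed in: The pointer is within 3 mm of the gauge blade along the guide's travel and at rest; the carton lies flat on the board between the fences (y of pointer in the frame of gauge_mark between -0.003 and 0.003 m and linear speed of guide below 0.005 m/s and height (world z) of carton_center below 0.045 m and angle between carton_center's own z axis and vertical below 0.1 rad and x of carton_center in the frame of jig between -0.045 and 0.055 m and y of carton_center in the frame of jig above -0.12 m and y of carton_center in the frame of guide below -0.044 m); the robot touches nothing.
It fails at once if the robot pushed the sliding guide itself (over 1 N) (contact force between any of the arm, the fingers and guide above 1 N).
It fails at once if the gauge tab was shifted by over 2 mm (distance of gauge_mark from where it was at the start of the episode above 0.002 m).
It fails at once if the carton was lifted more than 10 mm (height (world z) of carton_center above 0.05 m).
It fails at once if another thing on the bench was moved more than 20 mm (distance of any of tape_roll, pen, small_carton, scanner, label_roll, stapler from where it was at the start of the episode above 0.02 m).
It also fails if it takes over 58 s, if anything falls off the work surface, if the arm or the gripper's body presses on something with over 40 N, if the wrist force passes 120 N, or if a joint passes its speed limit or range.

## Working session

There is one attempt and no reset: what is moved stays moved. The work goes in short steps, Python scripts to look and compute and a shell command to move; the robot and the scene stay as the last step left them, time stands still between calls to the robot, and variables do not carry over. Pictures are saved under pics/ and viewed, about 8 in all and at most 12, crops included, and the job is handed in when it is done.

```bash
mkdir -p pics; cat > h.py <<'E'
import numpy as np, cv2
from plant import manip
def ray(c,u,v):
    p=np.array([[(u-c['cx'])/c['fx'],(v-c['cy'])/c['fy']]])[0]
    r=p.copy()
    for _ in range(20): r=p/(1+c['k1']*(r@r))
    T=np.array(c['T']); d=T[:3,:3]@np.array([r[0],r[1],1]); return T[:3,3],d/np.linalg.norm(d)
def onz(c,u,v,z):
    o,d=ray(c,u,v); return o+d*(z-o[2])/d[2]
def proj(c,P):
    T=np.array(c['T']); p=T[:3,:3].T@(np.array(P)-T[:3,3]); s=p[:2]/p[2]; s=s*(1+c['k1']*(s@s))
    return np.array([s[0]*c['fx']+c['cx'],s[1]*c['fy']+c['cy']])
E
python3 - <<'E'
from h import *
for n in ['scene','side']:
    im=manip.get_image(n); cv2.imwrite(f'pics/{n}0.png',im[:,:,::-1])
    c=manip.get_calibration(n); print(n,c['fx'],c['k1'],np.round(np.array(c['T']),3).tolist())
print(manip.get_state(), manip.tip_extent)
E
```

```text
scene 362.50449430033694 -0.07333902182773912 [[0.56, 0.67, -0.488, 1.013], [0.828, -0.446, 0.339, -0.367], [0.009, -0.594, -0.804, 0.944], [0.0, 0.0, 0.0, 1.0]]
side 368.53059677484305 -0.08602146227995111 [[0.992, -0.096, 0.083, 0.447], [-0.126, -0.673, 0.728, -0.803], [-0.014, -0.733, -0.68, 0.812], [0.0, 0.0, 0.0, 1.0]]
{'t': 0.1, 'q': array([ 1.03656943e+00,  1.31074153e-01,  1.48913644e+00,  1.65324638e-06,
        1.52302117e+00, -8.53921203e-02]), 'qvel': array([ 7.09563985e-04, -2.20888094e-03, -1.34784084e-03,  1.17126032e-04,
       -3.30412109e-05,  1.59819934e-03]), 'effort': array([ 1.19343207e-03, -5.61332595e+01, -4.93098986e+01,  7.70857232e-02,
        2.91193917e-02, -9.08399466e-05]), 'position': array([0.26008477, 0.54017847, 0.23971783]), 'tcp_rot': array([ 2.22538361e-01,  9.74923590e-01, -7.80285833e-04, -2.50650053e-04]), 'wrist_force': array([-0.36323284, -0.19738935, -0.28052598]), 'moment': array([-0.03404709, -0.03810953, -0.00202916]), 'opening': 0.09301102588146935} 0.022
```

View pics/scene0.png

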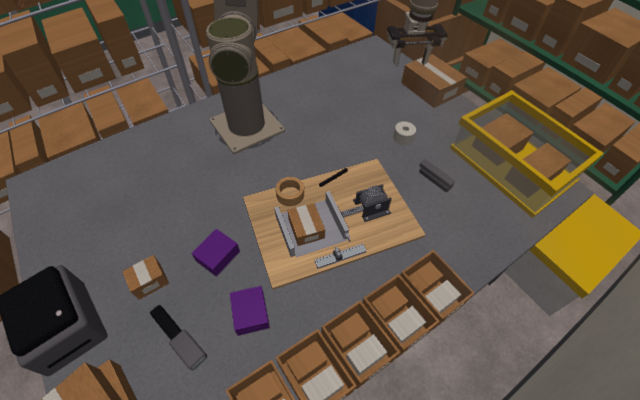

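View pics/side0.png

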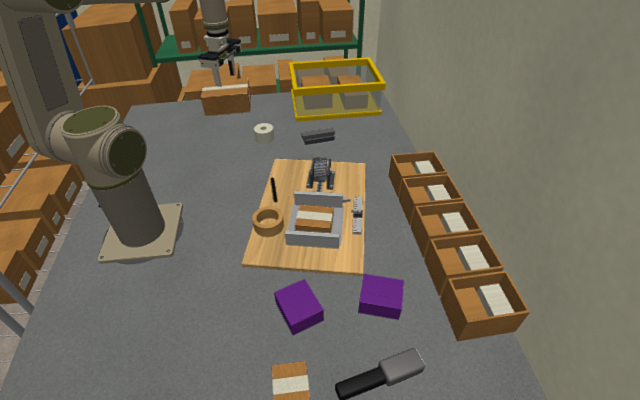

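The jig is at about (335,220) in scene and (310,215) in side. The carton is at (307,223) in scene, between the fences. The purple boxes at (215,250) and (250,310) are decoys. I'll fit the board corners in both views to get the jig pose.

```bash
python3 - <<'E'
from h import *
from scipy.spatial.transform import Rotation as R
out=[]
for n in ['scene','side']:
    im=cv2.imread(f'pics/{n}0.png'); c=manip.get_calibration(n)
    hsv=cv2.cvtColor(im,cv2.COLOR_BGR2HSV)
    m=cv2.inRange(hsv,(8,60,90),(28,200,255)); 
    r=np.zeros_like(m); 
    if n=='scene': r[150:292,235:432]=255
    else: r[152:275,238:372]=255
    m&=r; m=cv2.morphologyEx(m,cv2.MORPH_OPEN,np.ones((3,3)))
    k=max(cv2.findContours(m,0,1)[0],key=cv2.contourArea); h=cv2.convexHull(k)
    for e in np.arange(2,12,.5):
        a=cv2.approxPolyDP(h,e,True)
        if len(a)==4: break
    a=a[:,0]; P=np.array([onz(c,*p,.015) for p in a]); print(n,a.tolist(),P.round(4).tolist(),[round(float(np.linalg.norm(P[i]-P[i-1])),4) for i in range(4)],P.mean(0))
    x=cv2.resize(im[150:290,235:435] if n=='scene' else im[150:275,240:375],None,fx=4 if n=='scene' else 4.4,fy=4 if n=='scene' else 4.4,interpolation=2)
    out.append(x)
cv2.imwrite('pics/c1.png',out[0])
E
```

```text
scene [[377, 159], [424, 236], [272, 288], [244, 196]] [[0.4215, 0.2939, 0.015], [0.7406, 0.2125, 0.015], [0.6297, -0.2458, 0.015], [0.3095, -0.1653, 0.015]] [0.4727, 0.3293, 0.4715, 0.3302] [0.52531705 0.02381431 0.015     ]
side [[274, 159], [365, 163], [362, 274], [242, 265]] [[0.4139, 0.2926, 0.015], [0.7353, 0.2214, 0.015], [0.6229, -0.2472, 0.015], [0.309, -0.1749, 0.015]] [0.4792, 0.3292, 0.4819, 0.3221] [0.52028722 0.02296888 0.015     ]
```

View pics/c1.png

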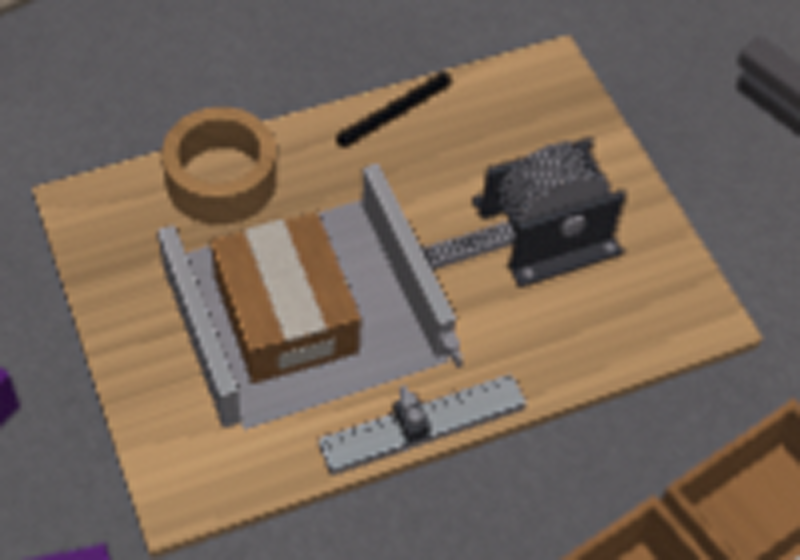

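Jig origin ≈ (0.537, 0.020), yaw ≈ -13.7°, with board sides of 0.33 × 0.475 m against 0.33 × 0.48 given. That puts the wheel at ≈ (0.568, 0.146), and the guide's pointer faces the tab on the rail. I'll shut the jaws, turn jaw y onto jig y and go above the wheel.

```bash
python3 -m pendant '{"linear":[[0,0,0],[0,0,0],[-0.2,-0.155,0],[-0.2,-0.155,0],[-0.2,-0.155,0]],"rot":[[0,0,-0.0167],[0,0,-0.0167],[0,0,0],[0,0,0],[0,0,0]],"fingers":[-1,-1,-1,-1,-1]}' 10
python3 -m pendant '{"linear":[[-0.2,-0.155,0],[-0.2,-0.155,0],[-0.2,-0.155,0],[-0.2,-0.155,0],[-0.2,-0.155,0]],"rot":[[0,0,0],[0,0,0],[0,0,0],[0,0,0],[0,0,0]],"fingers":[-1,-1,-1,-1,-1]}'
python3 -m pendant '{"linear":[[-0.2,-0.155,0],[-0.1,-0.155,0],[0,0,0],[0,0,0],[0,0,0]],"rot":[[0,0,0],[0,0,0],[0,0,0],[0,0,0],[0,0,0]],"fingers":[-1,-1,-1,-1,-1]}'
python3 - <<'E'
from h import *
from scipy.spatial.transform import Rotation as R
s=manip.get_state();c=manip.get_calibration('wrist');im=manip.get_image('wrist');cv2.imwrite('pics/w1.png',im[:,:,::-1])
r=R.from_quat(s['tcp_rot']).as_matrix();print(s['t'],s['position'],s['opening'],s['wrist_force'],'\n',r.round(3),np.degrees(np.arctan2(r[1,1],r[0,1])))
print(np.array(c['T']).round(3),c['fx'],c['k1'])
O=np.array([.5375,.020,0]);a=np.radians(-13.7);X=np.array([np.cos(a),np.sin(a),0]);Y=np.array([-X[1],X[0],0])
for n,p in dict(wheel=(0,.13,.1),pt0=(.104,.007,.05),ffmid=(0,-.15,.065),c1=(.15,.24,.015)).items(): print(n,proj(c,O+X*p[0]+Y*p[1]+[0,0,p[2]]))
E
```

```text
t: 0.6
position: [0.354, 0.4219, 0.24]
tcp_rot: [0.118, 0.993, -0.0, -0.0]
wrist_force: [1.2, -0.3, -0.4]
opening: 0.0576
t: 1.1
position: [0.5102, 0.2258, 0.2403]
tcp_rot: [0.119, 0.993, -0.0, -0.0]
wrist_force: [0.9, 1.5, 0.1]
opening: 0.0179
t: 1.6
position: [0.5522, 0.1546, 0.2404]
tcp_rot: [0.119, 0.993, 0.0, -0.0]
wrist_force: [0.0, 0.5, -0.7]
opening: 0.0004
1.6 [0.55219181 0.15464532 0.24035423] 0.00038583794898984286 [ 0.0188625   0.52122399 -0.65014042] 
 [[-0.972  0.236 -0.001]
 [ 0.236  0.972  0.   ]
 [ 0.001  0.    -1.   ]] 76.34801129941667
[[ 0.235  0.936  0.261  0.48 ]
 [ 0.972 -0.227 -0.064  0.173]
 [-0.     0.269 -0.963  0.385]
 [ 0.     0.     0.     1.   ]] 338.2304390650119 -0.03139308640636775
wheel [313.93121538 216.53349868]
pt0 [204.86473849 291.27197774]
ffmid [ 36.61760896 205.11573666]
c1 [403.52317872 309.79234543]
```

View pics/w1.png

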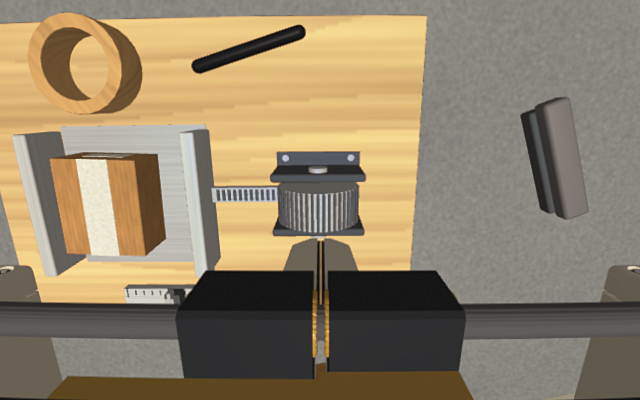

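The wheel's crown is at about (318,207), but the gripper hides the pointer and tab. I'll move to where the camera sees the wheel and gauge together.

```bash
python3 -m pendant '{"linear":[[-0.22,-0.124,0],[-0.22,-0.124,0],[-0.22,-0.124,0],[0,0,0],[0,0,0]],"rot":[[0,0,0],[0,0,0],[0,0,0],[0,0,0],[0,0,0]],"fingers":[-1,-1,-1,-1,-1]}'
python3 -m pendant '{"linear":[[0,0,0],[0,0,0],[0,0,0],[0,0,0],[0,0,0]],"rot":[[0,0,0],[0,0,0],[0,0,0],[0,0,0],[0,0,0]],"fingers":[-1,-1,-1,-1,-1]}'
python3 - <<'E'
from h import *
c=manip.get_calibration('wrist');im=manip.get_image('wrist')[:,:,::-1].copy();cv2.imwrite('pics/w2raw.png',im);np.save('c2.npy',c,allow_pickle=True)
O=np.array([.5375,.020,0]);a=np.radians(-13.7);X=np.array([np.cos(a),np.sin(a),0]);Y=np.array([-X[1],X[0],0])
b=cv2.resize(im[:280,:520],None,fx=1.5,fy=1.5,interpolation=2)
for p in [(0,.13,.1),(-.018,.13,.1),(.018,.13,.1),(.031,.13,.075),(-.031,.13,.075),(.104,.007,.05),(.075,-.15,.065),(.15,.24,.015),(.075,0,.066),(.075,.014,.066)]:
    q=proj(c,O+X*p[0]+Y*p[1]+[0,0,p[2]]);print(p,q.round(1));cv2.circle(b,tuple(int(v*1.5) for v in q),2,(0,0,255),-1)
cv2.imwrite('pics/w2.png',b)
E
```

```text
t: 2.15
position: [0.6622, 0.0519, 0.2395]
tcp_rot: [0.119, 0.993, 0.0, -0.001]
wrist_force: [-0.4, 0.4, 0.4]
opening: 0.0006
t: 2.65
position: [0.6621, 0.0517, 0.2411]
tcp_rot: [0.119, 0.993, 0.0, 0.0]
wrist_force: [-0.4, 0.5, -1.2]
opening: 0.0004
(0, 0.13, 0.1) [407.3  57.5]
(-0.018, 0.13, 0.1) [408.8  32.7]
(0.018, 0.13, 0.1) [405.9  81.5]
(0.031, 0.13, 0.075) [398.   99.1]
(-0.031, 0.13, 0.075) [402.3  22.3]
(0.104, 0.007, 0.05) [266.1 175. ]
(0.075, -0.15, 0.065) [ 98.7 148.3]
(0.15, 0.24, 0.015) [475.3 209. ]
(0.075, 0, 0.066) [254.8 147.9]
(0.075, 0.014, 0.066) [269.7 147.9]
```

View pics/w2.png

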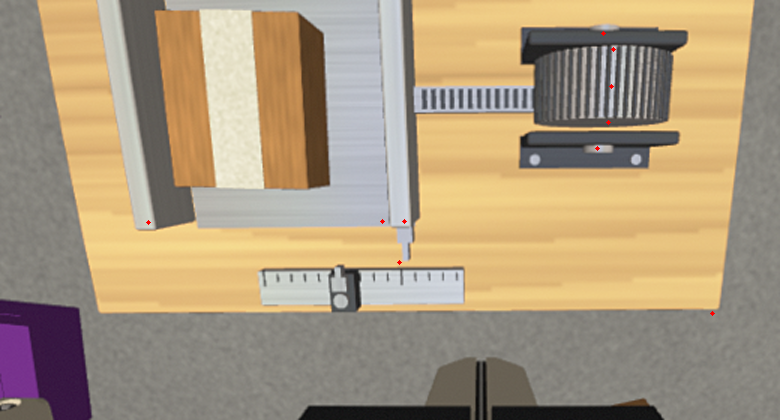

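Predicted points sit within ~4 mm of the image. The pointer tip is at raw ≈ (270.3,173) and the blade tip at ≈ (226.7,177.5). Of the carton-shaped things, the brown carton with white tape between the fences is the one meant. The purple box at lower left isn't.

```bash
cat > gap.py <<'E'
from h import *
from plant import manip
O=np.array([.5375,.020,0]);a=np.radians(-13.7);X=np.array([np.cos(a),np.sin(a),0]);Y=np.array([-X[1],X[0],0])
def jig(c,u,v,z):
    p=onz(c,u,v,z)-O; return np.array([p@X,p@Y])
E
python3 - <<'E'
from gap import *
c=np.load('c2.npy',allow_pickle=True).item()
for n,u,v,z in [('pt',270.3,173,.05),('bl',226.7,177.5,.05),('ffcorner outer',92,152.5,.065),('guide far corner in',259,150,.066),('boardcorner',479,205,.015),('boardcorner2',66,207.5,.015),('wheel mid top',402,57,.1),('cheek+ l',353,92.5,.075),('cheek+ r',452.5,92,.075)]: print(n,jig(c,u,v,z).round(4))
s=manip.get_state(); p=s['position']-O; print(p@X,p@Y,s['position'])
g=cv2.imread('pics/w2raw.png'); b=cv2.resize(g[140:210,165:310],None,fx=5.5,fy=5.5,interpolation=0); cv2.imwrite('pics/w2c.png',b)
E
```

```text
pt [0.1019 0.0113]
bl [ 0.1065 -0.0331]
ffcorner outer [ 0.079  -0.1573]
guide far corner in [0.077  0.0039]
boardcorner [0.1452 0.2437]
boardcorner2 [ 0.1489 -0.2342]
wheel mid top [-0.0003  0.1258]
cheek+ l [0.0256 0.0901]
cheek+ r [0.0246 0.1777]
0.11363595923002735 0.060150174177756296 [0.66214877 0.05152552 0.24092452]
```

View pics/w2c.png

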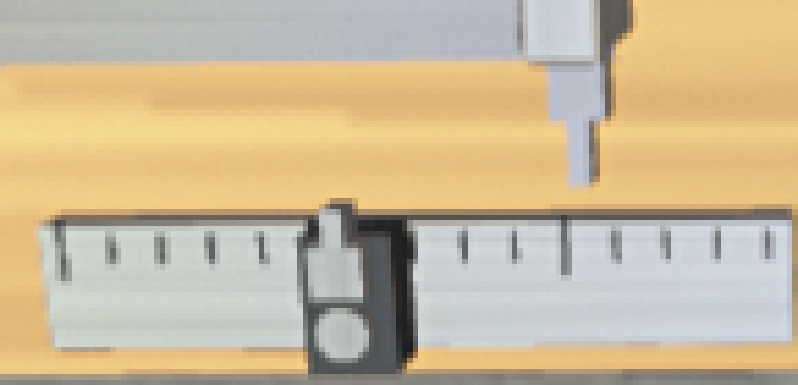

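The gap is ≈ 46 mm and the jig's y needs +4 mm and its x -2 mm, consistent across the pointer, cheeks and board. That means ≈ 153 mm of rim roll, so about 5 strokes of 32 mm. I'm moving to the start of a stroke, 16 mm to the +y side of the crown, and down close.

```bash
sed -i 's/^def jig/O=O+.004*Y-.002*X\ndef jig/' gap.py
python3 -m pendant '{"linear":[[0.193,0.15,0],[0.193,0.15,0],[0.193,0.15,0],[0,0,0],[0,0,0]],"rot":[[0,0,0],[0,0,0],[0,0,0],[0,0,0],[0,0,0]],"fingers":[-1,-1,-1,-1,-1]}'
python3 -m pendant '{"linear":[[0,0,0.2],[0,0,0.2],[0,0,0.15],[0,0,0],[0,0,0]],"rot":[[0,0,0],[0,0,0],[0,0,0],[0,0,0],[0,0,0]],"fingers":[-1,-1,-1,-1,-1]}'
python3 -c "
from gap import *
s=manip.get_state();p=s['position']-O;print(p@X,p@Y,p[2],s['wrist_force'])"
```

```text
t: 3.2
position: [0.5706, 0.1671, 0.2411]
tcp_rot: [0.118, 0.993, 0.0, 0.0]
wrist_force: [0.2, 0.7, -0.1]
opening: 0.0005
t: 3.7
position: [0.5715, 0.1651, 0.1308]
tcp_rot: [0.12, 0.993, -0.0, -0.0]
wrist_force: [-0.2, -0.5, 0.7]
opening: 0.0006
0.0006208032192979842 0.14504063606242834 0.13083357667872353 [-0.17080528 -0.45191362  0.69639226]
```

```bash

python3 -m pendant '{"linear":[[0,0,0.02],[0,0,0.015],[0,0,0.005],[0,0,0],[0,0,0]],"rot":[[0,0,0],[0,0,0],[0,0,0],[0,0,0],[0,0,0]],"fingers":[-1,-1,-1,-1,-1]}'
python3 -m pendant '{"linear":[[0,0,0.005],[0,0,0],[0,0,0],[0,0,0],[0,0,0]],"rot":[[0,0,0],[0,0,0],[0,0,0],[0,0,0],[0,0,0]],"fingers":[-1,-1,-1,-1,-1]}'
```

```text
t: 4.2
position: [0.5713, 0.1662, 0.1231]
tcp_rot: [0.119, 0.993, 0.0, 0.0]
wrist_force: [0.1, 0.7, 0.1]
opening: 0.0
t: 4.7
position: [0.5711, 0.1661, 0.1216]
tcp_rot: [0.119, 0.993, 0.0, -0.0]
wrist_force: [-0.4, 0.3, -0.5]
opening: 0.0004
```

```bash

python3 -m pendant '{"linear":[[0,0,0.005],[0,0,0],[0,0,0],[0,0,0],[0,0,0]],"rot":[[0,0,0],[0,0,0],[0,0,0],[0,0,0],[0,0,0]],"fingers":[-1,-1,-1,-1,-1]}'
```

```text
t: 5.2
position: [0.5711, 0.1661, 0.1206]
tcp_rot: [0.119, 0.993, 0.0, 0.0]
wrist_force: [0.1, 0.1, -0.6]
opening: 0.0005
```

```bash

python3 -m pendant '{"linear":[[0,0,0.004],[0,0,0],[0,0,0],[0,0,0],[0,0,0]],"rot":[[0,0,0],[0,0,0],[0,0,0],[0,0,0],[0,0,0]],"fingers":[-1,-1,-1,-1,-1]}'
python3 -c "
from gap import *
s=manip.get_state();p=s['position']-O;print(p@X,p@Y,p[2],s['wrist_force'])"
```

```text
t: 5.7
position: [0.5712, 0.1661, 0.12]
tcp_rot: [0.119, 0.993, 0.0, 0.0]
wrist_force: [-0.3, 0.2, 1.5]
opening: 0.0004
0.00012226770094980784 0.1459340506639312 0.11999087017758367 [-0.32832231  0.23938536  1.46742219]
```

```bash

python3 -m pendant '{"linear":[[0,0,0.003],[0,0,0],[0,0,0],[0,0,0],[0,0,0]],"rot":[[0,0,0],[0,0,0],[0,0,0],[0,0,0],[0,0,0]],"fingers":[-1,-1,-1,-1,-1]}'
```

```text
t: 6.2
position: [0.5713, 0.1662, 0.1198]
tcp_rot: [0.119, 0.993, 0.0, 0.0]
wrist_force: [-0.9, -0.7, 5.6]
opening: 0.0003
```

```bash

python3 -m pendant '{"linear":[[0,-0.01,0],[0,-0.015,0],[0,-0.015,0],[0,0,0],[0,0,0]],"rot":[[0,0,0],[0,0,0],[0,0,0],[0,0,0],[0,0,0]],"fingers":[-1,-1,-1,-1,-1]}'
```

```text
t: 6.7
position: [0.5698, 0.1595, 0.1214]
tcp_rot: [0.119, 0.993, 0.001, 0.001]
wrist_force: [-5.2, 4.1, 13.6]
opening: 0.0006
```

```bash

python3 -m pendant '{"linear":[[0,0,-0.004],[0,-0.015,0],[0,-0.015,0],[0,0,0],[0,0,0]],"rot":[[0,0,0],[0,0,0],[0,0,0],[0,0,0],[0,0,0]],"fingers":[-1,-1,-1,-1,-1]}'
```

```text
t: 7.2
position: [0.5683, 0.1532, 0.1221]
tcp_rot: [0.119, 0.993, 0.001, 0.001]
wrist_force: [-5.8, 0.7, 14.3]
opening: 0.0005
```

```bash

python3 -m pendant '{"linear":[[0,0,-0.003],[0,-0.02,0],[0,-0.02,0],[0,-0.02,0],[0,0,0]],"rot":[[0,0,0],[0,0,0],[0,0,0],[0,0,0],[0,0,0]],"fingers":[-1,-1,-1,-1,-1]}'
python3 - <<'E'
from gap import *
s=manip.get_state();p=s['position']-O;print(p@X,p@Y,p[2],s['wrist_force'])
for n in ['scene','side']:cv2.imwrite(f'pics/{n}1.png',manip.get_image(n)[:,:,::-1])
E
```

```text
t: 7.7
position: [0.5654, 0.1408, 0.1219]
tcp_rot: [0.119, 0.993, 0.0, 0.001]
wrist_force: [-2.4, -0.7, 10.2]
opening: 0.0002
0.0004631909677188945 0.11992310777471482 0.12190178407940448 [-2.38587819 -0.69900013 10.17267229]
```

```bash

python3 -m pendant '{"linear":[[0,-0.02,0],[0,0,-0.04],[0,0.07,0],[0,0.07,0],[0,0,0.04]],"rot":[[0,0,0],[0,0,0],[0,0,0],[0,0,0],[0,0,0]],"fingers":[-1,-1,-1,-1,-1]}'
python3 -m pendant '{"linear":[[0,0,0],[0,-0.035,0],[0,-0.035,0],[0,-0.035,0],[0,-0.035,0]],"rot":[[0,0,0],[0,0,0],[0,0,0],[0,0,0],[0,0,0]],"fingers":[-1,-1,-1,-1,-1]}'
python3 - <<'E'
from gap import *
s=manip.get_state();p=s['position']-O;print(p@X,p@Y,p[2],s['wrist_force'])
im=manip.get_image('side')[:,:,::-1];cv2.imwrite('pics/side2.png',im)
a=[cv2.resize(cv2.imread(f'pics/side{k}.png')[155:250,270:380],None,fx=3.5,fy=3.5,interpolation=2) for k in (0,2)]
cv2.imwrite('pics/cmp.png',np.hstack(a))
E
```

```text
t: 8.3
position: [0.5717, 0.1667, 0.1215]
tcp_rot: [0.118, 0.993, 0.001, 0.001]
wrist_force: [0.2, -0.1, 0.5]
opening: 0.0004
t: 8.8
position: [0.5645, 0.1372, 0.1216]
tcp_rot: [0.119, 0.993, 0.0, 0.001]
wrist_force: [0.1, 1.0, 2.4]
opening: 0.0003
0.0004574276034551451 0.11625914624025273 0.121579323274606 [0.12638151 1.0109664  2.35394149]
```

View pics/cmp.png

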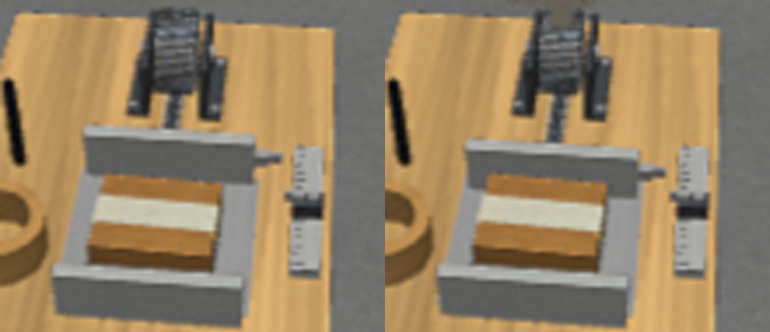

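The guide follows the wheel: the pointer has moved from (348.6,200) to (348.6,204) in the side view. I'll keep stroking with slightly more pressure.

```bash

python3 -m pendant '{"linear":[[0,0,-0.04],[0,0.07,0],[0,0.07,0],[0,0,0.043],[0,0,0]],"rot":[[0,0,0],[0,0,0],[0,0,0],[0,0,0],[0,0,0]],"fingers":[-1,-1,-1,-1,-1]}'
python3 -m pendant '{"linear":[[0,-0.03,0],[0,-0.03,0],[0,-0.03,0],[0,-0.03,0],[0,-0.02,0]],"rot":[[0,0,0],[0,0,0],[0,0,0],[0,0,0],[0,0,0]],"fingers":[-1,-1,-1,-1,-1]}'
python3 - <<'E'
from gap import *
s=manip.get_state();p=s['position']-O;print(p@X,p@Y,p[2],s['wrist_force'])
c=manip.get_calibration('side')
im=manip.get_image('side')[:,:,::-1];cv2.imwrite('pics/side3.png',im)
for v in (200.1,204.1): print(jig(c,348.6,v,.05))
# template shift of guide front/pointer between frames
t=cv2.imread('pics/side0.png')[191:212,292:352]
for k in (0,1,2,3):
    f=cv2.imread(f'pics/side{k}.png')[180:235,285:362]
    r=cv2.matchTemplate(cv2.resize(f,None,fx=4,fy=4,interpolation=2),cv2.resize(t,None,fx=4,fy=4,interpolation=2),5)
    _,m,_,l=cv2.minMaxLoc(r); print(k,m,l[0]/4,l[1]/4)
E
```

```text
t: 9.35
position: [0.5713, 0.166, 0.1198]
tcp_rot: [0.118, 0.993, 0.001, 0.001]
wrist_force: [1.3, 2.6, 4.5]
opening: 0.0001
t: 9.85
position: [0.5648, 0.1375, 0.1215]
tcp_rot: [0.119, 0.993, 0.0, 0.001]
wrist_force: [-0.7, -0.3, 9.1]
opening: 0.0003
0.0007229112405802313 0.11662560917397634 0.12145259079773175 [-0.74729583 -0.34480601  9.13879697]
[0.09873823 0.00016464]
[ 0.09965628 -0.01750978]
0 0.9991007447242737 7.0 11.0
1 0.8921242356300354 7.0 12.5
2 0.7146059274673462 6.75 14.75
3 0.5794401168823242 6.5 17.0
```

About 26 mm done at ~9 mm per stroke, so ~20 mm is left. One more full stroke, then I'll look with the wrist camera.

```bash

python3 -m pendant '{"linear":[[0,0,-0.04],[0,0.07,0],[0,0.07,0],[0,0,0.04],[0,0,0]],"rot":[[0,0,0],[0,0,0],[0,0,0],[0,0,0],[0,0,0]],"fingers":[-1,-1,-1,-1,-1]}'
python3 -m pendant '{"linear":[[0,-0.03,0],[0,-0.03,0],[0,-0.03,0],[0,-0.03,0],[0,-0.02,0]],"rot":[[0,0,0],[0,0,0],[0,0,0],[0,0,0],[0,0,0]],"fingers":[-1,-1,-1,-1,-1]}'
python3 -m pendant '{"linear":[[0,0,-0.2],[0,0,-0.2],[0,0,-0.2],[-0.193,-0.15,0],[-0.193,-0.15,0]],"rot":[[0,0,0],[0,0,0],[0,0,0],[0,0,0],[0,0,0]],"fingers":[-1,-1,-1,-1,-1]}'
python3 -m pendant '{"linear":[[-0.193,-0.15,0],[0,0,0],[0,0,0],[0,0,0],[0,0,0]],"rot":[[0,0,0],[0,0,0],[0,0,0],[0,0,0],[0,0,0]],"fingers":[-1,-1,-1,-1,-1]}'
python3 - <<'E'
from gap import *
c=manip.get_calibration('wrist');im=manip.get_image('wrist')[:,:,::-1];cv2.imwrite('pics/w3raw.png',im);np.save('c3.npy',c,allow_pickle=True)
q=proj(c,O+X*.106-Y*.035+[0,0,.05]);x0,y0=int(q[0])-50,int(q[1])-40
x0=max(x0,0);y0=max(y0,0);print(q,x0,y0)
cv2.imwrite('pics/w3.png',cv2.resize(im[y0:y0+70,x0:x0+130],None,fx=6,fy=6,interpolation=0))
E
```

```text
t: 10.4
position: [0.5712, 0.1661, 0.1198]
tcp_rot: [0.118, 0.993, 0.001, 0.001]
wrist_force: [1.2, 3.1, 6.1]
opening: 0.0004
t: 10.9
position: [0.5647, 0.1375, 0.1214]
tcp_rot: [0.119, 0.993, 0.0, 0.001]
wrist_force: [-1.7, -0.1, 10.3]
opening: 0.0005
t: 11.4
position: [0.6261, 0.061, 0.2416]
tcp_rot: [0.117, 0.993, 0.0, 0.002]
wrist_force: [-0.1, 0.5, -0.5]
opening: 0.0003
t: 11.9
position: [0.6546, 0.0234, 0.2399]
tcp_rot: [0.118, 0.993, 0.0, -0.0]
wrist_force: [0.1, -0.0, 0.1]
opening: 0.0003
[257.28288734 175.90228676] 207 135
```

View pics/w3.png

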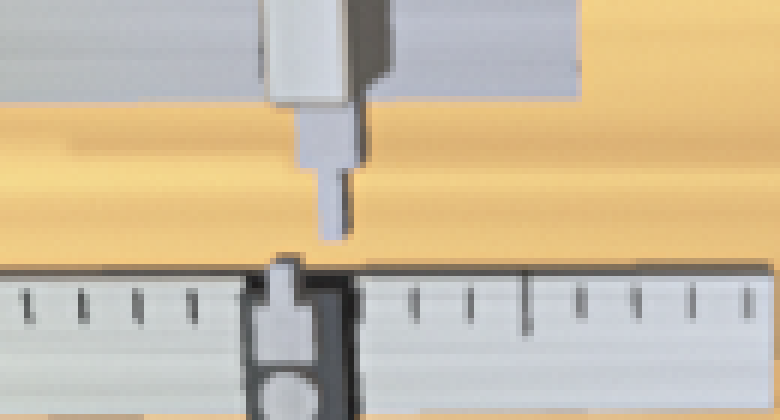

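```bash
python3 - <<'E'
from gap import *
c=np.load('c3.npy',allow_pickle=True).item()
p=jig(c,262,174.5,.05);b=jig(c,254.2,178.5,.05);print(p,b,p-b)
E
python3 -m pendant '{"linear":[[0.193,0.15,0],[0.193,0.15,0],[0.193,0.27,0],[0,0,0],[0,0,0.2]],"rot":[[0,0,0],[0,0,0],[0,0,0],[0,0,0],[0,0,0]],"fingers":[-1,-1,-1,-1,-1]}'
python3 -m pendant '{"linear":[[0,0,0.2],[0,0,0.16],[0,0,0],[0,0,0.04],[0,0,0]],"rot":[[0,0,0],[0,0,0],[0,0,0],[0,0,0],[0,0,0]],"fingers":[-1,-1,-1,-1,-1]}'
python3 -c "
from gap import *
s=manip.get_state();p=s['position']-O;print(p@X,p@Y,p[2],s['wrist_force'])"
```

```text
[ 0.10456225 -0.03018781] [ 0.10866369 -0.03823717] [-0.00410143  0.00804936]
t: 12.45
position: [0.5788, 0.1481, 0.2071]
tcp_rot: [0.117, 0.993, 0.002, 0.006]
wrist_force: [1.9, 0.4, 0.2]
opening: 0.0004
t: 12.95
position: [0.5768, 0.1457, 0.1222]
tcp_rot: [0.119, 0.993, 0.001, 0.001]
wrist_force: [-1.7, 1.1, 6.7]
opening: 0.0008
0.010376036831919228 0.1273964442052302 0.12221344161130927 [-1.66499582  1.12863384  6.68489618]
```

Gap is 8.0 mm (dx -4.1 mm, as specified). One row was truncated, so I'm lifting and recentring.

```bash

python3 -m pendant '{"linear":[[0,0,-0.04],[0.05,0.06,0],[0,0,0],[0,0,0.04],[0,0,0]],"rot":[[0,0,0],[0,0,0],[0,0,0],[0,0,0],[0,0,0]],"fingers":[-1,-1,-1,-1,-1]}'
python3 -m pendant '{"linear":[[0,-0.03,0],[0,-0.03,0],[0,-0.03,0],[0,-0.02,0],[0,0,0]],"rot":[[0,0,0],[0,0,0],[0,0,0],[0,0,0],[0,0,0]],"fingers":[-1,-1,-1,-1,-1]}'
python3 -c "
from gap import *
s=manip.get_state();p=s['position']-O;print(p@X,p@Y,p[2],s['wrist_force'])"
python3 -m pendant '{"linear":[[0,0,-0.2],[0,0,-0.2],[0,0,-0.2],[-0.193,-0.15,0],[-0.193,-0.15,0]],"rot":[[0,0,0],[0,0,0],[0,0,0],[0,0,0],[0,0,0]],"fingers":[-1,-1,-1,-1,-1]}'
python3 -m pendant '{"linear":[[-0.193,-0.15,0],[0,0,0],[0,0,0],[0,0,0],[0,0,0]],"rot":[[0,0,0],[0,0,0],[0,0,0],[0,0,0],[0,0,0]],"fingers":[-1,-1,-1,-1,-1]}'
python3 - <<'E'
from gap import *
c=manip.get_calibration('wrist');im=manip.get_image('wrist')[:,:,::-1];cv2.imwrite('pics/w4raw.png',im);np.save('c4.npy',c,allow_pickle=True)
q=proj(c,O+X*.106-Y*.038+[0,0,.05]);x0,y0=int(q[0])-65,int(q[1])-40;print(x0,y0)
cv2.imwrite('pics/w4.png',cv2.resize(im[y0:y0+70,x0:x0+130],None,fx=6,fy=6,interpolation=0))
E
```

```text
t: 13.45
position: [0.5697, 0.1604, 0.1213]
tcp_rot: [0.119, 0.993, 0.001, 0.001]
wrist_force: [-1.9, 4.0, 10.5]
opening: 0.0005
t: 13.95
position: [0.5644, 0.1372, 0.1213]
tcp_rot: [0.119, 0.993, -0.0, 0.001]
wrist_force: [-2.9, -2.6, 12.9]
opening: 0.0004
0.0003204034634943563 0.11627000058711012 0.12128687350993027 [-2.91495337 -2.62484556 12.87128956]
t: 14.45
position: [0.6259, 0.0614, 0.242]
tcp_rot: [0.118, 0.993, 0.0, 0.002]
wrist_force: [0.3, -0.1, 0.4]
opening: 0.0008
t: 14.95
position: [0.6544, 0.0241, 0.24]
tcp_rot: [0.118, 0.993, 0.0, -0.0]
wrist_force: [-1.2, -0.7, -0.6]
opening: 0.0008
188 136
```

View pics/w4.png

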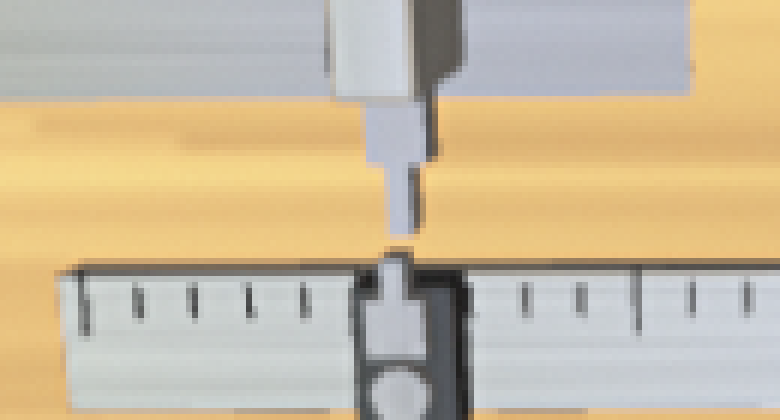

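```bash
python3 - <<'E'
from gap import *
c=np.load('c4.npy',allow_pickle=True).item()
p=jig(c,254.3,174.8,.05);b=jig(c,253.3,178.5,.05);print(p,b,p-b)
im=manip.get_image('side')[:,:,::-1];cv2.imwrite('pics/side4.png',im)
w=cv2.imread('pics/w4raw.png');cv2.imwrite('pics/fin.png',np.vstack([w[:250,:520],cv2.resize(im[150:260,230:390],(520,357))])[:600])
E
```

```text
[ 0.10450451 -0.03741815] [ 0.10829164 -0.03861567] [-0.00378713  0.00119751]
```

View pics/fin.png

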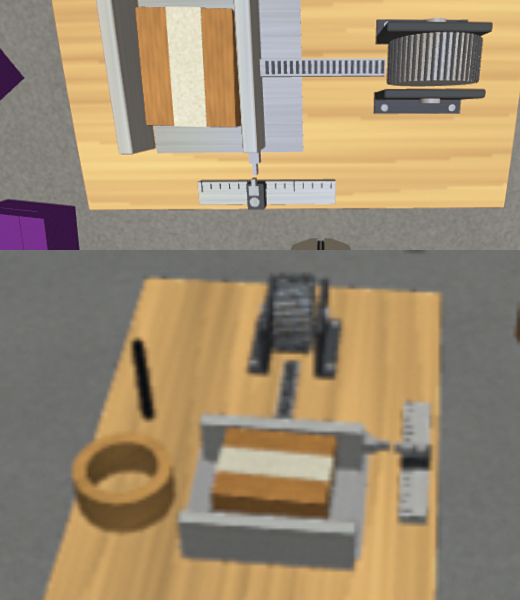

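The pointer faces the blade, the carton lies flat between the fences, and the hand is clear at z = 0.24 m. Handing in.

```bash
python3 -c "
from plant import manip
print(manip.close_job(), manip.get_state()['t'])"
```

```text
the job is handed in; nothing more can be done
the job is handed in; nothing more can be done
```

The guide is set and the job is handed in. At the last check the pointer stood about 1.2 mm short of the gauge blade, inside the 3 mm limit; I can read it to about 1 mm.

- **Wheel:** I rolled it closed with the shut fingertips in five strokes, lifting between them. Most readings were between 2 and 13 N. One was about 14 N, and one at the end of the second stroke was 2.4 N, a little under the 3 N asked for. The wheel still followed.
- **Travel:** the gap to the blade was about 46 mm at the start and 8 mm at the mid-way look. The tips are 3.8 mm apart in x at the end, against the 4 mm specified.
- **Carton and surroundings:** the last pictures show the carton flat between the fences. The tab, tape roll and pen look to be where they were. The scanner, stapler, label roll and small carton are outside that view; the arm never went low near them.
- **Hand:** it finished clear at a height of 0.24 m, with no contact force beyond sensor noise.
- **Disagreements:** the first jig pose from the board corners was about 4 mm off in y and 2 mm in x, and I corrected it from the wrist view. One move was cut short by the speed limit and set the fingertip down 10 mm off the wheel's middle at about 7 N, with no roll. I lifted and recentred before rolling on.

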